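# Set the dust extractor's iris damper and start it

## Robot

A 6-joint arm with a two-finger parallel gripper is mounted at the origin on the work surface. World frame = base frame: x ahead of the robot, y to its left, z up, the work surface at z = 0. Lengths are in m, angles in rad, forces in N, time in s.
With the tool pointing down it reaches from about 0.375 to 0.75 m from the base axis. Payload 9 kg.
Tool frame: the origin (TCP) lies between the finger pads; the fingertips stand 19 mm ahead of it and the grasp point (between the pads) is the TCP; z points along the fingers, y is the line along which they close (so a half turn about z gives the same grasp; the last joint's range is limited). The gripper opens to 85 mm and grips with 20 to 120 N. Pads are 22 mm wide; open, the fingers measure 114 mm over their backs; the gripper's body (76 mm by 85 mm) begins 54 mm behind the grasp point. The pads swing forward as they close: fully open they stand 13 mm farther back than shut.
Start: joints at [-1.533, 0.104, 0.097, 1.564, 0, 1.353], TCP at [0.152, -0.581, 0.25] pointing down, gripper open.
Joint ranges: [-2.99, 2.99], [-0.84, 1.86], [-1.1, 1.16], [-1.84, 2.11], [-1.51, 1.56], [-3.14, 3.14]. Speed limits (rad/s): [2.22, 2.22, 2.57, 3.14, 3.14, 3.14].

## Interface

Orientations are given as a rotation vector (axis times angle).
In Python, from rig import robot gives the robot as it stands.
- The arm moves only by the tool step_arm, never from a script. Its argument "steps" is a list of rows, each an object of numbers: "dx", "dy", "dz": the shift along the tool's x, y, z scaled (see below); "wx", "wy", "wz": the turn, a rotation vector about the tool's x, y, z scaled (see below). In form: [{"dx": .., "dy": .., "dz": .., "wx": .., "wy": .., "wz": ..}, ...]. A call has 1 to 5 rows; each row is the pose to reach, as a shift and turn from the pose commanded when the call began, along the tool's axes at that moment, turning the shorter way round; what a row does not reach only later rows make up. The controller multiplies each number of a shift by 30 cm and each number of a turn by pi rad. A row lasts 1/8 s, in which the tool goes at most 62.5 mm and 10.7 degrees, less where a joint would pass 70% of its speed; a pose out of reach is approached as far as the arm can. A call with a number of a shift or a turn outside -1 to 1 is refused whole. A call with a gripper value outside its range is refused whole. "fingers" is the gripper's target within -1 to 1 (shut at 1, half-way at 0, fully open at -1), set as the call begins (left out, the last holds). The fingers move at their own pace and stop on an object; "newtons" is the grip in N (left out, the last holds). Time passes only in rows, so rows that repeat a pose let the fingers close. It gives the time, the measured TCP pose, the force, the opening and the grip force at its end, in the units of the state.
- robot.get_state(): the state, without advancing time (a new reading comes with each control period).
- robot.camera(name): name is "scene" or "top"; returns the picture (480x640x3 uint8, blue, green, red); there is no depth.
- robot.camera_model(name): a dict with "fx", "fy", "cx", "cy" (pixels), "k1" (the pictures are not rectified: a ray, as slopes to the right and down, at radius r is drawn at 1 + k1 r^2 times it, then the intrinsics apply), "position" and "orientation" of the camera in the world. Camera axes: x right, y down, z forward; pixel columns grow to the right and rows downward; lengths in m; the calibration is good to about 2 mm. A picture is of the moment at which its call begins. camera_model takes no time and is no camera call.
- robot.sign_off(): hands the job in; it is judged then, once.
The state is a dict: "clock": time; "joints": joint angles; "joint_velocities": joint speeds; "effort": joint torques, N m; "eef_pos": TCP position; "orientation": TCP orientation; "contact_force": force on the tool from outside, world axes, zero at the start; "moment": the same for the moment, N m; "finger_gap": finger opening in m; "finger_force": force on a finger pad.
Only numpy, scipy, OpenCV 4.12 (cv2) and the standard library are available. Lean on these libraries where they do the work, as an engineer would, in place of code of your own. Each camera call takes 0.05 s, during which the arm holds its last target. There are 200 camera calls.

## Task

Make the bench dust extractor ready for fettling dry clay: push its blue-handled damper lever round the scale until the pointer stands over the middle of the orange set mark, and then press the green start button all the way in and let it come out again. Only push the lever with the outside of the fingers, never pinch it between them; do not press the red stop button, and leave the clay ware, jars and tools standing as they are.

Things in the scene. Friction and masses are not known exactly. Their poses are not given: they have to be found in the camera images.
- extractor: bench-top dust extractor: white steel cabinet 360 mm deep (its x), 380 mm wide (its y), 140 mm high, fixed to the table. Its flat grey top, the deck, is 140 mm over the table. Origin on the table under its middle; its -x side faces the robot (turned by up to 0.4 rad), +y is its left seen from the robot. Intake and damper stand on the deck, their axis 30 mm to +x of the origin.
- damper_axis (a point): point on the vertical axis of the round intake and damper ring, 30 mm over the deck; x points along the lever away from the axis, z up. The ring is 192 mm wide and ends 30 mm over the deck; cover and wire guard inside it end 42 mm over the deck. A flat white scale with eleven black marks (3 mm thick) lies on the deck round the robot's side, 118 to 160 mm from the axis.
- damper (a joint): angle of the damper ring and its lever about the axis (rad): 0 = left end of the scale (iris nearly shut), grows counter-clockwise seen from above as the lever goes round the robot's side to the right, stop at 1.9 (iris open). At 0 the lever points 125.6 degrees counter-clockwise from the extractor's x axis. About 3 N sideways at the grip moves it (up to 5 N when fast); it stays where it is left.
- lever_grip (a point): centre of the blue upright grip on the lever, 120 mm from the axis, 37 mm over the deck. Grip: 26 mm along the lever, 14 mm across, from 16 to 58 mm over the deck, on a flat steel arm 16 mm wide, underside 11 mm over the deck. x points along the lever away from the axis, y counter-clockwise (opening), z up. damper_c2 and damper_c3 are its clockwise and counter-clockwise faces
- pointer (a point): tip of the lever's red pointer, 158 mm from the axis and 13.5 mm over the deck; x along the lever away from the axis
- mark (a point): orange set mark clipped on the scale's outer edge: a flat piece 26 mm along the radius and 10 mm wide, its top 7 mm over the deck. This point is on its middle line at the top, 158 mm from the axis; x points away from the axis. The mark stays where it is, further counter-clockwise than the lever at the start
- set_mark (a joint): angle of the orange mark on the same scale as joint damper (rad): the pointer is over the middle of the mark when both are equal
- start (a joint): travel of the green start button: 0 out, 0.006 m fully in; spring loaded, 5 N when fully in, comes back by itself
- start_top (a point): middle of the top face of the green start button, 28 mm across, 22 mm over the deck when out, pressed straight down; in a black housing 44 mm across that ends 16 mm over the deck, in the deck's front right corner, 132 mm to -x and 155 mm to -y of the extractor's origin
- stop (a joint): travel of the red stop button, 0 out, 0.006 m fully in; same size as the green one, 54 mm to the extractor's +x of it
- dry_cup: loose bone-dry clay cup, 66 mm wide, 75 mm tall, standing on the extractor's deck in the rear left corner; origin under its centre
- dry_bowl: loose bone-dry clay bowl, 80 mm wide, 36 mm tall, standing on the deck in the front left corner; origin under its centre
- ring_cutter: loose steel ring cutter, 90 mm wide, 50 mm tall, on the table left of the extractor; origin under its centre
- glaze_jar: loose amber jar with black cap, 68 mm wide, 90 mm tall, on the table to the left; origin under its centre
- slip_bottle: loose white nozzle bottle, 56 mm wide, 150 mm tall, on the table to the left; origin under its centre
- shaper: loose wooden spatula, 180 mm long, lying on the table to the right; origin under its middle
- brush_tub: loose white tub of brushes, 104 mm wide, 190 mm tall over the brushes, on the table to the right; origin under its centre
- clay_figure: loose clay figure, 58 mm wide, 120 mm tall, on a wooden board to the right; origin under its centre

How it is judged:
By the outcome, as a careful person would: the job done as asked, in the order asked, and still so for the second after the job is handed in, with the robot touching nothing.
It also fails if it takes over 48 s, if anything falls off the work surface, if the arm or the gripper's body presses on something with over 40 N, if the wrist force passes 120 N, or if a joint passes its speed limit or range.

## Working session

There is one attempt and no reset: what is moved stays moved. The work goes in short steps, Python scripts to look and compute and a tool call to move; the robot and the scene stay as the last step left them, time stands still between calls to the robot, and variables do not carry over. Pictures are saved under pics/ and viewed, at most 10 in all, crops included, and the job is handed in when it is done.

Besides the shell and the picture viewer there is one more tool, called after "Call:" by a JSON object that holds its "method" and its "body", one argument or row to a line. step_arm: Moves the arm, as the interface text tells. Its arguments: {"type":"object","properties":{"steps":{"type":"array"},"fingers":{"type":"number"},"newtons":{"type":"number"}},"required":["steps"]}

```bash
mkdir -p pics; cat > h.py <<'E'
import numpy as np, cv2
from scipy.spatial.transform import Rotation as R
from rig import robot
def snap(c,n):
    im=robot.camera(c); cv2.imwrite(f'pics/{n}.png',im); return im
def model(c):
    m=robot.camera_model(c); o=np.array(m['orientation'],float)
    r=R.from_rotvec(o) if o.size==3 else (R.from_matrix(o) if o.size==9 else R.from_quat(o))
    K=np.array([[m['fx'],0,m['cx']],[0,m['fy'],m['cy']],[0,0,1.]])
    return K,np.array([m['k1'],0,0,0.]),np.array(m['position']),r.as_matrix()
def ray(c,u,v,z):
    K,d,p,r=model(c)
    q=cv2.undistortPoints(np.array([[[u,v]]],float),K,d)[0,0]
    w=r@np.array([q[0],q[1],1]); return p+w*(z-p[2])/w[2]
def proj(c,P):
    K,d,p,r=model(c); P=np.atleast_2d(P).astype(float)
    return cv2.projectPoints(P,cv2.Rodrigues(r.T)[0],-r.T@p,K,d)[0][:,0]
E
python3 - <<'E'
from h import *
for c in('scene','top'):
    snap(c,c+'0'); print(robot.camera_model(c))
print(robot.get_state())
E
```

```text
{'fx': 545.8438114551071, 'fy': 545.8438114551071, 'cx': 325.05045746446416, 'cy': 235.24608613493146, 'k1': -0.14178586431326853, 'position': array([1.15523573, 0.74346313, 1.48794707]), 'orientation': array([-0.89174075, -2.67125736,  0.85503856])}
{'fx': 496.63301987735844, 'fy': 496.63301987735844, 'cx': 317.3788535277583, 'cy': 240.84698424210052, 'k1': -0.10523228314642905, 'position': array([ 0.42132675, -0.02357323,  1.50107514]), 'orientation': array([-2.16107051,  2.18227713, -0.08893116])}
{'clock': 0.1, 'joints': array([-1.53270830e+00,  1.04646286e-01,  9.65528237e-02,  1.56389131e+00,
        1.46501385e-05,  1.35309221e+00]), 'joint_velocities': array([-1.42533574e-04, -2.28804120e-03,  7.27310363e-06, -9.29155980e-04,
        6.30137155e-04, -5.78061009e-04]), 'effort': array([ 5.33308194e-03, -5.58211470e+01,  5.04713738e+01,  1.33646216e-02,
       -2.51817091e-04, -2.00776995e-06]), 'eef_pos': array([ 0.15180755, -0.58019887,  0.24959933]), 'orientation': array([-3.11476082e+00, -4.00552049e-01, -1.90276857e-04]), 'contact_force': array([-1.04755117, -0.34949528, -0.95930901]), 'moment': array([0.03401501, 0.00351477, 0.03428086]), 'finger_force': 0.0, 'finger_gap': 0.08552145269595673}
```

View pics/top0.png

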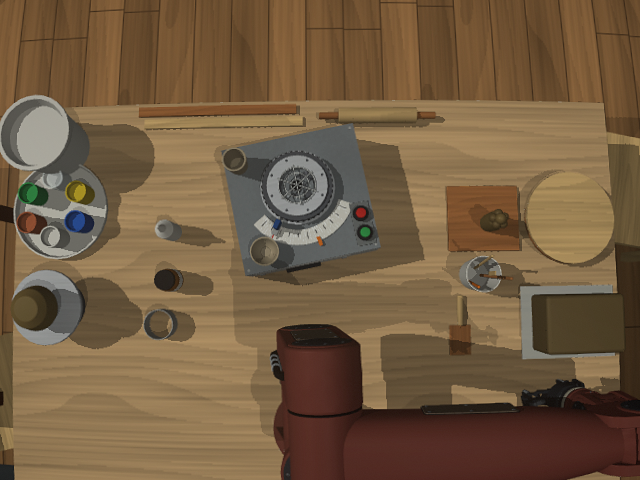

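View pics/scene0.png

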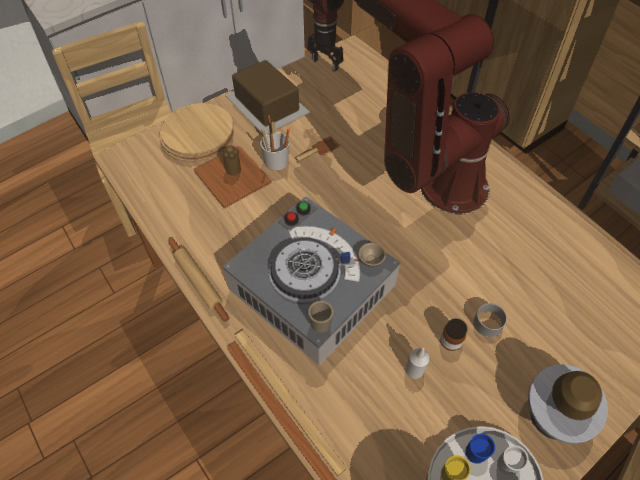

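The top view shows the extractor: intake about (297,184), blue lever (277,226), orange mark (320,241), green button (365,232), red button (361,213) and bowl (264,249). I'll enlarge both views.

```bash
python3 - <<'E'
import cv2
a=cv2.imread('pics/top0.png')[120:280,210:390]; b=cv2.imread('pics/scene0.png')[195:335,220:400]
cv2.imwrite('pics/c1.png',cv2.resize(a[60:,30:],None,fx=5.3,fy=5.3,interpolation=cv2.INTER_CUBIC))
cv2.imwrite('pics/c2.png',cv2.resize(b[:100],None,fx=4.4,fy=4.4,interpolation=cv2.INTER_CUBIC))
E
```

```text
(no output)
```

View pics/c1.png

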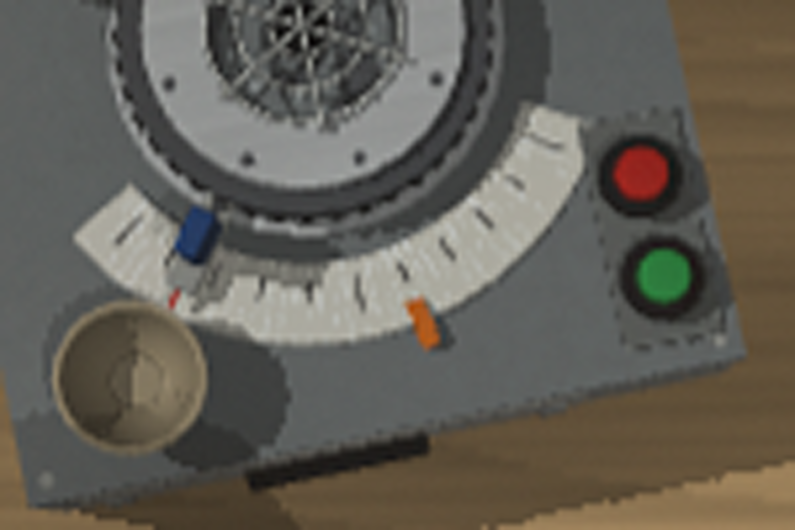

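View pics/c2.png

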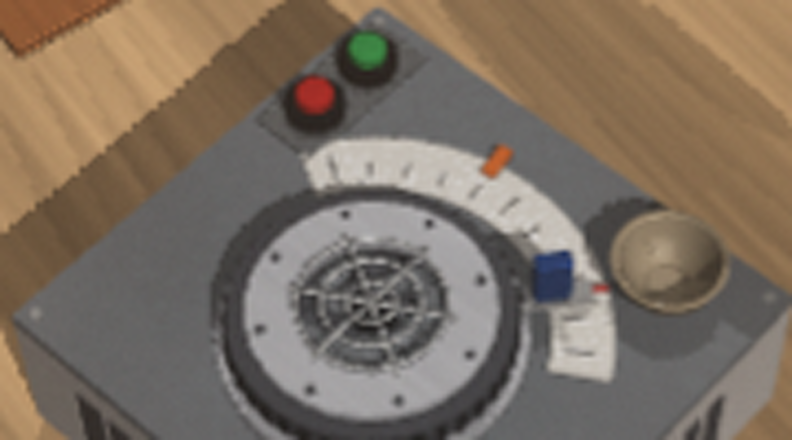

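```bash
cat > fit.py <<'E'
from h import *
from scipy.optimize import least_squares
Q0=np.radians(125.6)
def w(p,l):
    c,s=np.cos(p[2]),np.sin(p[2]); return np.array([p[0]+c*l[0]-s*l[1],p[1]+s*l[0]+c*l[1],l[2]])
def pol(r,q,z): return [.03+r*np.cos(Q0+q),r*np.sin(Q0+q),.14+z]
def pts(p):
    return [w(p,a) for a in ([-.132,-.155,.162],[-.078,-.155,.162],pol(p[5],p[4],.007),pol(.120,p[3],.058),pol(.158,p[3],.0135),[-.18,-.19,.14],[-.18,.19,.14])]
if __name__=='__main__':
    a=np.array([(663,275),(641,174),(423,325),(200,226),(172,302),(745,355),(30,507)],float)
    b=np.array([(368,50),(316,96),(497,161),(553,260),(607,289)],float)
    A=(a+.5)/5.3-.5+[240,180]; B=(b+.5)/4.4-.5+[220,195]
    f=lambda p:np.r_[(proj('top',pts(p))-A).ravel(),(proj('scene',pts(p)[:5])-B).ravel()]
    s=least_squares(f,[.6,0,.2,.3,.9,.158],loss='soft_l1'); p=s.x
    print(p.round(4)); print(f(p).reshape(-1,2).round(1)); np.save('p.npy',p)
    for n,x in zip('start stop mark grip pointer'.split(),pts(p)): print(n,x.round(4))
    print('axis',w(p,[.03,0,.17]), 'bowl',ray('top',240+131/5.3,180+377/5.3,.176))
    print('markticks',proj('top',[w(p,pol(.14,.19*i,.003)) for i in range(11)])*5.3-np.array([240,180])*5.3)
E
python3 fit.py
```

```text
[0.6657 0.0354 0.1948 0.2929 1.1306 0.1627]
[[ 0.1 -0. ]
 [ 0.  -0.3]
 [-0.2 -0.3]
 [-1.1  0.6]
 [-0.5  0.7]
 [-0.   0.1]
 [-0.5 -0.5]
 [-0.4 -0.3]
 [-0.6 -0.6]
 [ 0.2 -0.5]
 [-0.3 -0.3]
 [-0.3 -0.3]]
start [ 0.5662 -0.1422  0.162 ]
stop [ 0.6192 -0.1318  0.162 ]
mark [ 0.5439 -0.0185  0.147 ]
grip [0.5877 0.0946 0.198 ]
pointer [0.5537 0.1116 0.1535]
axis [0.69516593 0.04118262 0.17      ] bowl [0.51439958 0.12773633 0.176     ]
markticks [[120.36398474 230.64871251]
 [160.55096929 261.26437864]
 [206.04598973 283.77287161]
 [255.18237501 297.30921609]
 [306.1433678  301.34620566]
 [357.03452594 295.71935115]
 [405.96076168 280.63569152]
 [451.10389959 256.66568752]
 [490.79653001 224.71858649]
 [523.58821904 186.00278587]
 [548.30077204 141.97369691]]
```

```bash
cat > go.py <<'E'
# usage: go.py x y z yawdeg [x y z yaw ...]: rows relative to the present pose
import sys
from h import *
s=robot.get_state(); p=np.array(s['eef_pos']); r=R.from_rotvec(s['orientation'])
for t in np.array(sys.argv[1:],float).reshape(-1,4):
    y=np.radians(t[3]); T=R.from_matrix([[np.cos(y),np.sin(y),0],[np.sin(y),-np.cos(y),0],[0,0,-1]])
    print((r.inv().apply(t[:3]-p)/.3).round(4),((r.inv()*T).as_rotvec()/np.pi).round(4))
E
python3 - <<'E'
from h import *
print(ray('top',483,273,.1),ray('top',495,220,.12), robot.get_state()['clock'])
p=np.load('p.npy')
from fit import *
ax=w(p,[.03,0,0])[:2]
def tool(q,gap,r=.121):
    a=Q0+p[2]+q; return ax+r*np.array([np.cos(a),np.sin(a)])+gap*np.array([np.sin(a),-np.cos(a)]),np.degrees(a)
print(tool(p[3],.045))
E
python3 go.py .32 -.32 .33 60
```

```text
[ 0.45091272 -0.48314926  0.1       ] [ 0.59989693 -0.51718093  0.12      ] 0.1
(array([0.60688847, 0.13537971]), np.float64(153.54213582816155))
[ 0.7619 -0.6976 -0.267 ] [-3.000e-04 -2.000e-04 -2.519e-01]
```

Call:
{"method": "step_arm", "body": {
  "steps": [
    {"dx": 0,"dy": 0,"dz": -0.2},
    {"dx": 0.76,"dy": -0.7,"dz": -0.27,"wz": -0.25},
    {"dx": 0.76,"dy": -0.7,"dz": -0.27,"wz": -0.25},
    {"dx": 0.76,"dy": -0.7,"dz": -0.27,"wz": -0.25},
    {"dx": 0.76,"dy": -0.7,"dz": -0.27,"wz": -0.25}
  ],
  "fingers": 1
}}

```text
invalid input
```

```bash
python3 go.py .48 -.08 .33 105
```

```text
[ 1.4803 -1.3366 -0.2661] [-2.000e-04 -4.000e-04 -5.019e-01]
```

Call:
{"method": "step_arm", "body": {
  "steps": [
    {"dx": 0,"dy": 0,"dz": -0.2,"wx": 0,"wy": 0,"wz": 0},
    {"dx": 0.76,"dy": -0.7,"dz": -0.27,"wx": 0,"wy": 0,"wz": -0.25},
    {"dx": 0.76,"dy": -0.7,"dz": -0.27,"wx": 0,"wy": 0,"wz": -0.25},
    {"dx": 0.76,"dy": -0.7,"dz": -0.27,"wx": 0,"wy": 0,"wz": -0.25},
    {"dx": 0.76,"dy": -0.7,"dz": -0.27,"wx": 0,"wy": 0,"wz": -0.25}
  ],
  "fingers": 1
}}

```text
clock: 0.72
eef_pos: [0.2872, -0.3688, 0.327]
orientation: [-2.748, -1.522, -0.0]
contact_force: [0.4, -0.0, 0.8]
finger_gap: -0.0001
finger_force: 0.0
```

```bash
python3 go.py .48 -.08 .33 105
```

```text
[ 1.1568  0.034  -0.0098] [ 0.000e+00 -1.000e-04 -2.614e-01]
```

Call:
{"method": "step_arm", "body": {
  "steps": [
    {"dx": 1,"dy": 0.03,"dz": 0,"wx": 0,"wy": 0,"wz": -0.25},
    {"dx": 1,"dy": 0.03,"dz": 0,"wx": 0,"wy": 0,"wz": -0.25},
    {"dx": 1,"dy": 0.03,"dz": 0,"wx": 0,"wy": 0,"wz": -0.25},
    {"dx": 1,"dy": 0.03,"dz": 0,"wx": 0,"wy": 0,"wz": -0.25},
    {"dx": 1,"dy": 0.03,"dz": 0,"wx": 0,"wy": 0,"wz": -0.25}
  ]
}}

```text
clock: 1.35
eef_pos: [0.4556, -0.1198, 0.327]
orientation: [1.958, 2.456, 0.0]
contact_force: [1.3, -0.8, -0.2]
finger_gap: -0.0001
finger_force: 0.0
```

```bash
python3 go.py .607 .135 .30 153.5
```

```text
[0.7154 0.6811 0.0902] [ 0.      0.     -0.2812]
```

Call:
{"method": "step_arm", "body": {
  "steps": [
    {"dx": 0.715,"dy": 0.68,"dz": 0.09,"wx": 0,"wy": 0,"wz": -0.28},
    {"dx": 0.715,"dy": 0.68,"dz": 0.09,"wx": 0,"wy": 0,"wz": -0.28},
    {"dx": 0.715,"dy": 0.68,"dz": 0.09,"wx": 0,"wy": 0,"wz": -0.28},
    {"dx": 0.715,"dy": 0.68,"dz": 0.09,"wx": 0,"wy": 0,"wz": -0.28},
    {"dx": 0.715,"dy": 0.68,"dz": 0.09,"wx": 0,"wy": 0,"wz": -0.28}
  ]
}}

```text
clock: 1.98
eef_pos: [0.6075, 0.1343, 0.2991]
orientation: [-0.723, -3.056, 0.0]
contact_force: [0.9, 0.1, 0.0]
finger_gap: 0.0001
finger_force: 0.0
```

Call:
{"method": "step_arm", "body": {
  "steps": [
    {"dx": 0,"dy": 0,"dz": 0,"wx": 0,"wy": 0,"wz": 0}
  ]
}}

```text
clock: 2.1
eef_pos: [0.6072, 0.1346, 0.2979]
orientation: [-0.725, -3.054, 0.001]
contact_force: [-0.7, -1.0, 0.3]
finger_gap: 0.0003
finger_force: 0.0
```

```bash
python3 go.py .607 .135 .22 153.5 .607 .135 .193 153.5
```

```text
[0.0004 0.0014 0.2596] [-0.0004 -0.0009 -0.0011]
[1.000e-04 1.500e-03 3.496e-01] [-0.0004 -0.0009 -0.0011]
```

Call:
{"method": "step_arm", "body": {
  "steps": [
    {"dx": 0,"dy": 0,"dz": 0.13,"wx": 0,"wy": 0,"wz": 0},
    {"dx": 0,"dy": 0,"dz": 0.27,"wx": 0,"wy": 0,"wz": 0},
    {"dx": 0,"dy": 0,"dz": 0.27,"wx": 0,"wy": 0,"wz": 0}
  ]
}}

```text
clock: 2.48
eef_pos: [0.6047, 0.131, 0.2158]
orientation: [-0.734, -3.048, 0.003]
contact_force: [-0.3, -0.1, 0.5]
finger_gap: -0.0002
finger_force: 0.0
```

```bash
python3 - <<'E'
from h import *
im=snap('scene','s1')
print(proj('scene',[robot.get_state()['eef_pos']-np.array([0,0,.019])]))
cv2.imwrite('pics/s1c.png',cv2.resize(im[195:325,260:400],None,fx=4.4,fy=4.4,interpolation=cv2.INTER_CUBIC))
E
```

```text
[[347.98243273 265.04718547]]
```

View pics/s1c.png

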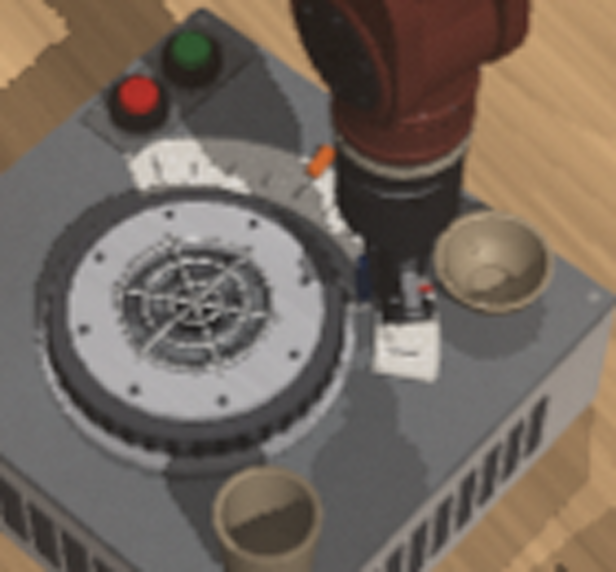

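The fingers stand between the grip's clockwise side and the rear, clear of the bowl. Now down.

```bash
python3 go.py .607 .135 .193 153.5
```

```text
[0.0025 0.0132 0.0858] [-0.0004 -0.0006 -0.0031]
```

Call:
{"method": "step_arm", "body": {
  "steps": [
    {"dx": 0.002,"dy": 0.012,"dz": 0.075,"wx": 0,"wy": 0,"wz": -0.003},
    {"dx": 0.002,"dy": 0.012,"dz": 0.075,"wx": 0,"wy": 0,"wz": -0.003}
  ]
}}

```text
clock: 2.78
eef_pos: [0.6081, 0.1351, 0.1977]
orientation: [0.719, 3.058, -0.0]
contact_force: [-0.4, -0.5, 0.5]
finger_gap: 0.0002
finger_force: 0.0
```

```bash
cat > arc.py <<'E'
# usage: arc.py gap q [q...]: go.py rows for tool standing gap clockwise of lever angle q
import sys,subprocess
from fit import *
p=np.load('p.npy'); ax=w(p,[.03,0,0])[:2]; g=float(sys.argv[1]); L=[]
s=robot.get_state()['eef_pos'][:2]-ax
print('now r,angle',np.hypot(*s),np.arctan2(s[1],s[0])%(2*np.pi)-Q0-p[2],'lever if gap',)
for q in map(float,sys.argv[2:]):
    a=Q0+p[2]+q; x=ax+.121*np.array([np.cos(a),np.sin(a)])+g*np.array([np.sin(a),-np.cos(a)])
    L+=[str(x[0]),str(x[1]),'.193',str(np.degrees(a))]
subprocess.run(['python3','go.py',*L])
E
python3 arc.py .0215 .293 .35 .4 .45 .5
```

```text
[ 0.0041 -0.0792  0.0158] [-0.      0.0001 -0.0001]
[ 0.0075 -0.1023  0.0158] [-0.      0.0001 -0.0183]
[ 0.0094 -0.1227  0.0158] [-0.      0.0001 -0.0342]
[ 0.0103 -0.1432  0.0158] [-0.      0.0001 -0.0501]
[ 0.0102 -0.1636  0.0158] [-0.      0.0001 -0.066 ]
now r,angle 0.128034579704039 -0.06831373317987899 lever if gap
```

Call:
{"method": "step_arm", "body": {
  "steps": [
    {"dx": 0.004,"dy": -0.045,"dz": 0.014,"wx": 0,"wy": 0,"wz": 0},
    {"dx": 0.004,"dy": -0.079,"dz": 0.014,"wx": 0,"wy": 0,"wz": 0},
    {"dx": 0.0075,"dy": -0.102,"dz": 0.014,"wx": 0,"wy": 0,"wz": -0.018},
    {"dx": 0.0095,"dy": -0.123,"dz": 0.014,"wx": 0,"wy": 0,"wz": -0.034},
    {"dx": 0.0103,"dy": -0.143,"dz": 0.014,"wx": 0,"wy": 0,"wz": -0.05}
  ]
}}

```text
clock: 3.4
eef_pos: [0.5867, 0.0983, 0.1944]
orientation: [0.474, 3.103, 0.002]
contact_force: [1.2, 2.0, 0.6]
finger_gap: -0.0001
finger_force: 1.6
```

```bash
python3 arc.py .0215 .5 .55 .6 .65 .7
```

```text
[ 0.0045 -0.0217  0.0046] [ 0.0005  0.0006 -0.0154]
[ 0.0066 -0.042   0.0046] [ 0.0005  0.0006 -0.0313]
[ 0.0077 -0.0625  0.0045] [ 0.0005  0.0007 -0.0472]
[ 0.0078 -0.083   0.0045] [ 0.0005  0.0007 -0.0631]
[ 0.0068 -0.1034  0.0045] [ 0.0004  0.0007 -0.079 ]
now r,angle 0.12255681362820144 0.2701346094533842 lever if gap
```

Call:
{"method": "step_arm", "body": {
  "steps": [
    {"dx": 0.0045,"dy": -0.022,"dz": 0.004,"wx": 0,"wy": 0,"wz": -0.0155},
    {"dx": 0.0066,"dy": -0.042,"dz": 0.004,"wx": 0,"wy": 0,"wz": -0.031},
    {"dx": 0.0077,"dy": -0.0625,"dz": 0.004,"wx": 0,"wy": 0,"wz": -0.047},
    {"dx": 0.0078,"dy": -0.083,"dz": 0.004,"wx": 0,"wy": 0,"wz": -0.063},
    {"dx": 0.0068,"dy": -0.1034,"dz": 0.004,"wx": 0,"wy": 0,"wz": -0.079}
  ]
}}

```text
clock: 4.03
eef_pos: [0.5755, 0.0693, 0.1935]
orientation: [0.086, 3.138, 0.001]
contact_force: [0.9, 3.6, 1.3]
finger_gap: 0.0003
finger_force: 1.7
```

```bash
python3 arc.py .0215 .75 .8 .85 .9 .95
```

```text
[ 0.0031 -0.0203  0.0015] [ 0.0003  0.0008 -0.0159]
[ 0.0052 -0.0407  0.0015] [ 0.0003  0.0008 -0.0318]
[ 0.0063 -0.0611  0.0015] [ 0.0002  0.0008 -0.0477]
[ 0.0063 -0.0816  0.0015] [ 0.0002  0.0008 -0.0637]
[ 0.0053 -0.1021  0.0015] [ 0.0002  0.0008 -0.0796]
now r,angle 0.1228791582071116 0.5239536322084833 lever if gap
```

Call:
{"method": "step_arm", "body": {
  "steps": [
    {"dx": 0.003,"dy": -0.02,"dz": 0.0015,"wx": 0,"wy": 0,"wz": -0.016},
    {"dx": 0.0052,"dy": -0.041,"dz": 0.0015,"wx": 0,"wy": 0,"wz": -0.032},
    {"dx": 0.0063,"dy": -0.061,"dz": 0.0015,"wx": 0,"wy": 0,"wz": -0.048},
    {"dx": 0.0063,"dy": -0.0815,"dz": 0.0015,"wx": 0,"wy": 0,"wz": -0.064},
    {"dx": 0.0053,"dy": -0.102,"dz": 0.0015,"wx": 0,"wy": 0,"wz": -0.08}
  ]
}}

```text
clock: 4.65
eef_pos: [0.5722, 0.0388, 0.193]
orientation: [-0.308, 3.124, 0.001]
contact_force: [0.2, 3.3, 3.0]
finger_gap: -0.0
finger_force: 1.7
```

```bash
python3 arc.py .0215 .98 1.01 1.03 1.05; python3 - <<'E'
from h import *
im=snap('scene','s2')
cv2.imwrite('pics/s2c.png',cv2.resize(im[200:290,280:380],None,fx=6,fy=6,interpolation=cv2.INTER_CUBIC))
im=snap('top','t2')
cv2.imwrite('pics/t2c.png',cv2.resize(im[180:270,240:390],None,fx=5.3,fy=5.3,interpolation=cv2.INTER_CUBIC))
E
```

```text
[ 0.0017 -0.0122  0.0001] [ 0.      0.0008 -0.0091]
[ 0.0033 -0.0244  0.0001] [ 0.      0.0008 -0.0187]
[ 0.0042 -0.0325  0.0001] [ 0.      0.0008 -0.025 ]
[ 0.0049 -0.0407  0.0001] [ 0.      0.0008 -0.0314]
now r,angle 0.12298059538854357 0.7741016901662418 lever if gap
```

View pics/s2c.png

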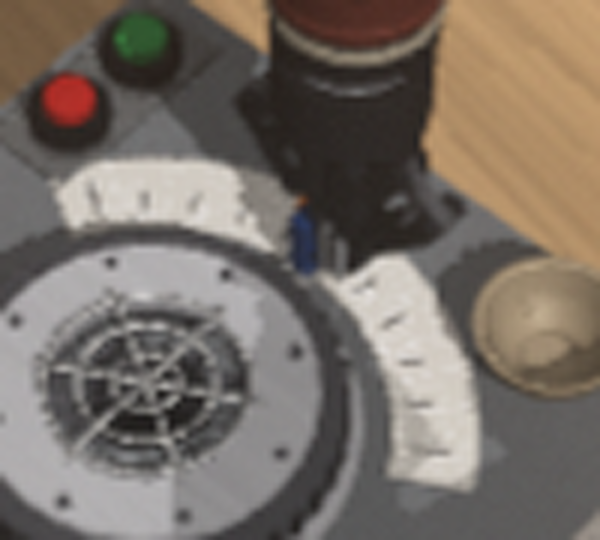

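The lever follows at roughly 0.95, with the blue grip at the fingers and the orange mark just ahead of it. I'll push a bit more, then back off and look.

Call:
{"method": "step_arm", "body": {
  "steps": [
    {"dx": 0.0017,"dy": -0.012,"dz": 0,"wx": 0,"wy": 0,"wz": -0.009},
    {"dx": 0.0033,"dy": -0.024,"dz": 0,"wx": 0,"wy": 0,"wz": -0.019},
    {"dx": 0.0042,"dy": -0.0325,"dz": 0,"wx": 0,"wy": 0,"wz": -0.025},
    {"dx": 0.0042,"dy": -0.0325,"dz": 0,"wx": 0,"wy": 0,"wz": -0.025}
  ]
}}

```text
clock: 5.25
eef_pos: [0.5724, 0.0288, 0.191]
orientation: [-0.428, 3.112, -0.001]
contact_force: [0.3, 0.4, -0.2]
finger_gap: 0.0
finger_force: 0.3
```

```bash
python3 arc.py .0215 1.03; python3 -c "
from h import *
print(robot.get_state())"
```

```text
[-0.0018  0.     -0.0068] [-0.0001  0.     -0.0006]
now r,angle 0.12341424390682654 0.854980397900252 lever if gap
{'clock': 5.25, 'joints': array([-1.77635260e-01,  1.82943865e-02, -9.92781320e-02,  1.45303040e+00,
       -3.34012294e-04, -4.51093409e-01]), 'joint_velocities': array([ 0.00268419,  0.00377335, -0.00285915, -0.00280868, -0.00697315,
        0.01372203]), 'effort': array([-4.79151886e-01, -5.12749171e+01,  5.03941870e+01, -1.89522112e-02,
       -1.28349932e-01, -2.02633711e-01]), 'eef_pos': array([0.57237255, 0.02881884, 0.19095553]), 'orientation': array([-4.28198870e-01,  3.11219264e+00, -5.92877970e-04]), 'contact_force': array([ 0.3048299 ,  0.35964598, -0.18293722]), 'moment': array([0.10485241, 0.04335606, 0.01057072]), 'finger_force': 0.28961663134396076, 'finger_gap': 7.892693501406683e-06}
```

Call:
{"method": "step_arm", "body": {
  "steps": [
    {"dx": 0,"dy": 0.04,"dz": 0,"wx": 0,"wy": 0,"wz": 0},
    {"dx": 0,"dy": 0.08,"dz": -0.1,"wx": 0,"wy": 0,"wz": 0},
    {"dx": 0,"dy": 0.08,"dz": -0.27,"wx": 0,"wy": 0,"wz": 0},
    {"dx": 0.1,"dy": 0.15,"dz": -0.45,"wx": 0,"wy": 0,"wz": 0},
    {"dx": -0.1,"dy": 0.3,"dz": -0.6,"wx": 0,"wy": 0,"wz": 0}
  ]
}}

```text
clock: 5.88
eef_pos: [0.5612, 0.1064, 0.3621]
orientation: [-0.424, 3.108, -0.003]
contact_force: [2.6, -1.3, 0.6]
finger_gap: -0.0001
finger_force: 0.0
```

```bash
python3 - <<'E'
from h import *
im=snap('scene','s3')
a=cv2.resize(im[205:275,300:380],None,fx=7,fy=7,interpolation=cv2.INTER_CUBIC)
im=snap('top','t3')
b=cv2.resize(im[190:260,270:350],None,fx=7,fy=7,interpolation=cv2.INTER_CUBIC)
cv2.imwrite('pics/m3.png',np.hstack([a[:,:400],b[:,:400]]))
print(robot.get_state()['eef_pos'])
E
```

```text
[0.56601555 0.10943349 0.36065333]
```

View pics/m3.png

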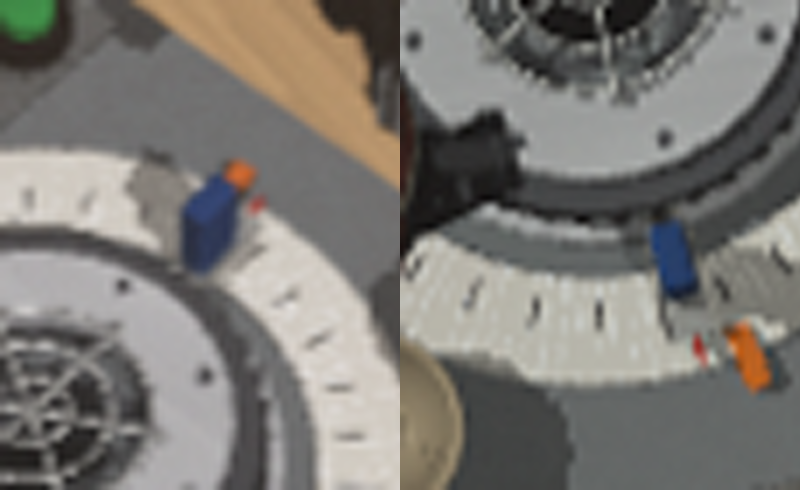

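Pointer tip is at about (704,363) and the mark's middle at (749,358) in the right-hand (top view) half. I'll work out the angles.

```bash
python3 - <<'E'
from fit import *
p=np.load('p.npy'); ax=w(p,[.03,0,0])[:2]
def px(x,y): return 270+(x-400+.5)/7-.5,190+(y+.5)/7-.5
def q(x,y,z):
    d=ray('top',*px(x,y),.14+z)[:2]-ax; return np.arctan2(d[1],d[0])%(2*np.pi)-Q0-p[2],np.hypot(*d)
print('tip',q(705,364,.0135),'pmid',q(700,349,.0135),'grip top',q(670,248,.058) ,'mark',q(749,358,.007),q(734,328,.007),q(765,388,.007))
for a in(.98,1.0,1.02,1.04,1.06): print(a,proj('top',[w(p,pol(.158,a,.0135)),w(p,pol(.12,a,.058))])@np.diag([7,7])-np.array([270*7-400,190*7]),
  proj('scene',[w(p,pol(.158,a,.0135)),w(p,pol(.12,a,.058))])*7-np.array([2100,205*7]))
E
```

```text
tip (np.float64(1.026863414565574), np.float64(0.16026736363377653)) pmid (np.float64(1.0252749712856968), np.float64(0.15409177507145785)) grip top (np.float64(1.0194363460373332), np.float64(0.1183357706176326)) mark (np.float64(1.1327160567888068), np.float64(0.16312890088588908)) (np.float64(1.1262140522917257), np.float64(0.1499954053075734)) (np.float64(1.140287010179828), np.float64(0.17639731595409244))
0.98 [[681.99274026 360.27853928]
 [656.05167721 252.35974136]] [[268.8854635  205.00596595]
 [213.7247821  199.21120613]]
1.0 [[689.87018511 358.31317359]
 [662.22099504 250.82282503]] [[263.15590048 201.1969324 ]
 [209.25661679 196.22406596]]
1.02 [[697.70649315 356.19144818]
 [668.35829214 249.16389727]] [[257.34347219 197.48553222]
 [204.72136502 193.31266175]]
1.04 [[705.49840903 353.91425994]
 [674.46103856 247.38365139]] [[251.45037541 193.87286217]
 [200.12076614 190.47791859]]
1.06 [[713.24269722 351.48257269]
 [680.52671947 245.48283217]] [[245.4788221  190.35998481]
 [195.45657485 187.72073396]]
```

```bash
sed -i "s/'.193'/Z/; s/^p=np.load/Z='.193'\np=np.load/" arc.py; sed "s/Z='.193'/Z='.24'/" arc.py > arch.py; python3 arch.py .045 1.03; python3 arc.py .045 1.03
```

```text
[ 0.0534 -0.1854  0.4021] [-0.0004  0.0019  0.0002]
now r,angle 0.14607531870750337 0.2684750199391871 lever if gap
[ 0.0544 -0.1852  0.5588] [-0.0004  0.0019  0.0002]
now r,angle 0.14607531870750337 0.2684750199391871 lever if gap
```

Call:
{"method": "step_arm", "body": {
  "steps": [
    {"dx": 0.053,"dy": -0.185,"dz": 0.15,"wx": 0,"wy": 0,"wz": 0},
    {"dx": 0.053,"dy": -0.185,"dz": 0.3,"wx": 0,"wy": 0,"wz": 0},
    {"dx": 0.053,"dy": -0.185,"dz": 0.42,"wx": 0,"wy": 0,"wz": 0},
    {"dx": 0.053,"dy": -0.185,"dz": 0.42,"wx": 0,"wy": 0,"wz": 0}
  ]
}}

```text
clock: 6.48
eef_pos: [0.5615, 0.0489, 0.2276]
orientation: [0.427, -3.106, -0.002]
contact_force: [-0.3, -0.4, 0.8]
finger_gap: 0.0001
finger_force: 0.0
```

```bash
python3 arc.py .045 1.03; python3 arc.py .026 1.03
```

```text
[-0.0192  0.0038  0.1151] [ 0.0007 -0.0019 -0.0006]
now r,angle 0.13392513320776417 0.6969458819026272 lever if gap
[-0.0193 -0.0595  0.115 ] [ 0.0007 -0.0019 -0.0006]
now r,angle 0.13392513320776417 0.6969458819026272 lever if gap
```

Call:
{"method": "step_arm", "body": {
  "steps": [
    {"dx": -0.019,"dy": 0.004,"dz": 0.06,"wx": 0,"wy": 0,"wz": 0},
    {"dx": -0.019,"dy": 0.004,"dz": 0.115,"wx": 0,"wy": 0,"wz": 0},
    {"dx": -0.019,"dy": 0.004,"dz": 0.115,"wx": 0,"wy": 0,"wz": 0},
    {"dx": -0.019,"dy": -0.03,"dz": 0.115,"wx": 0,"wy": 0,"wz": 0},
    {"dx": -0.019,"dy": -0.055,"dz": 0.115,"wx": 0,"wy": 0,"wz": 0}
  ]
}}

```text
clock: 7.1
eef_pos: [0.5742, 0.0334, 0.1973]
orientation: [-0.428, 3.111, -0.001]
contact_force: [-0.1, 0.1, -0.7]
finger_gap: -0.0001
finger_force: 0.0
```

```bash
python3 arc.py .0215 1.03 1.06 1.09 1.12 1.134
```

```text
[ 0.0082 -0.0129  0.0144] [-0.0002  0.0003 -0.0006]
[ 0.0101 -0.025   0.0144] [-0.0002  0.0003 -0.0101]
[ 0.0117 -0.0372  0.0144] [-0.0002  0.0003 -0.0197]
[ 0.0129 -0.0494  0.0144] [-0.0003  0.0003 -0.0292]
[ 0.0134 -0.0551  0.0144] [-0.0003  0.0003 -0.0337]
now r,angle 0.12122302307385718 0.8192387384353012 lever if gap
```

Call:
{"method": "step_arm", "body": {
  "steps": [
    {"dx": 0.008,"dy": -0.013,"dz": 0.01,"wx": 0,"wy": 0,"wz": 0},
    {"dx": 0.01,"dy": -0.025,"dz": 0.01,"wx": 0,"wy": 0,"wz": -0.01},
    {"dx": 0.0117,"dy": -0.037,"dz": 0.01,"wx": 0,"wy": 0,"wz": -0.02},
    {"dx": 0.0125,"dy": -0.045,"dz": 0.01,"wx": 0,"wy": 0,"wz": -0.026},
    {"dx": 0.0125,"dy": -0.045,"dz": 0.01,"wx": 0,"wy": 0,"wz": -0.026}
  ]
}}

```text
clock: 7.72
eef_pos: [0.5736, 0.02, 0.1935]
orientation: [0.555, -3.092, 0.0]
contact_force: [-0.3, 1.9, 0.5]
finger_gap: -0.0004
finger_force: 0.5
```

```bash
python3 arc.py .0215 1.12 1.134
```

```text
[-0.0005 -0.0071  0.0016] [-0.     -0.0001 -0.0033]
[ 0.0004 -0.0128  0.0016] [-0.     -0.0001 -0.0077]
now r,angle 0.12341768858519789 0.9272167169792457 lever if gap
```

Call:
{"method": "step_arm", "body": {
  "steps": [
    {"dx": 0,"dy": -0.007,"dz": 0,"wx": 0,"wy": 0,"wz": -0.004},
    {"dx": 0.0004,"dy": -0.0133,"dz": 0,"wx": 0,"wy": 0,"wz": -0.008},
    {"dx": 0.0004,"dy": -0.0133,"dz": 0,"wx": 0,"wy": 0,"wz": -0.008},
    {"dx": 0.0004,"dy": -0.0133,"dz": 0,"wx": 0,"wy": 0,"wz": -0.008}
  ]
}}

```text
clock: 8.22
eef_pos: [0.575, 0.0163, 0.1935]
orientation: [-0.594, 3.085, -0.001]
contact_force: [-1.9, 0.9, -1.0]
finger_gap: -0.0001
finger_force: 0.6
```

```bash
python3 arc.py .0215 1.135
```

```text
[0.0008 0.     0.0016] [-0.0001  0.      0.    ]
now r,angle 0.1226668886647959 0.9588869148437648 lever if gap
```

Call:
{"method": "step_arm", "body": {
  "steps": [
    {"dx": 0,"dy": 0.04,"dz": 0,"wx": 0,"wy": 0,"wz": 0},
    {"dx": 0,"dy": 0.08,"dz": -0.1,"wx": 0,"wy": 0,"wz": 0},
    {"dx": 0,"dy": 0.08,"dz": -0.27,"wx": 0,"wy": 0,"wz": 0},
    {"dx": 0,"dy": 0.2,"dz": -0.45,"wx": 0,"wy": 0,"wz": 0},
    {"dx": -0.1,"dy": 0.35,"dz": -0.6,"wx": 0,"wy": 0,"wz": 0}
  ]
}}

```text
clock: 8.85
eef_pos: [0.5618, 0.1183, 0.3704]
orientation: [-0.591, 3.082, -0.002]
contact_force: [0.6, 0.2, 0.4]
finger_gap: 0.0003
finger_force: 0.0
```

```bash
python3 - <<'E'
from h import *
im=snap('scene','s4')
a=cv2.resize(im[205:275,310:370],None,fx=7,fy=7,interpolation=cv2.INTER_CUBIC)
im=snap('top','t4')
b=cv2.resize(im[200:270,295:350],None,fx=7,fy=7,interpolation=cv2.INTER_CUBIC)
cv2.imwrite('pics/m4.png',np.hstack([a[:,:400],b]))
E
```

```text
(no output)
```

View pics/m4.png

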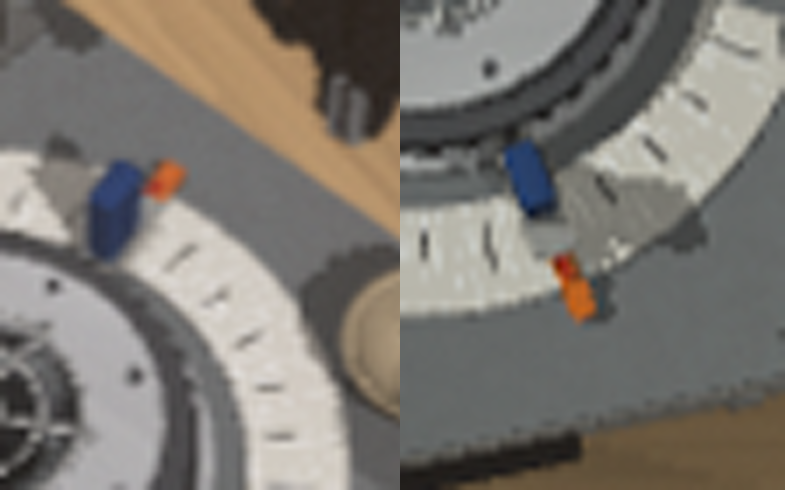

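The red pointer lies on the orange mark in both views. I'll check the offset numerically.

```bash
python3 - <<'E'
from fit import *
p=np.load('p.npy'); ax=w(p,[.03,0,0])[:2]
im=cv2.imread('pics/t4.png').astype(float); print(im[232:250,312:326].astype(int)[:,:,2][:1])
b=im[225:252,308:328]; B,G,Rr=b[...,0],b[...,1],b[...,2]
for y in range(8,24): print(225+y,' '.join('%3d/%-3d'%(Rr[y,x],G[y,x]) for x in range(6,18)))
def q(u,v,z):
    d=ray('top',u,v,.14+z)[:2]-ax; return np.arctan2(d[1],d[0])%(2*np.pi)-Q0-p[2],np.hypot(*d)
sat=Rr-B; 
for n,m,z in(('red',(sat>60)&(G<65),.0135),('orange',(sat>60)&(G>=75),.007)):
    v,u=np.nonzero(m); wt=sat[m]; print(n,len(u),q(308+np.average(u,weights=wt),225+np.average(v,weights=wt),z))
E
```

```text
[[142 118 122 126 124 123 123 131 121 122 126 121 123 120]]
233 134/135 137/138 137/139 136/138 135/134 136/137 126/125 121/120 122/121 121/120 120/119 119/118
234 133/135 133/135 136/138 136/138 135/136 134/134 115/116 121/120 121/120 120/119 127/126 169/168
235 140/141 133/135 136/139 135/141 123/127 117/111 117/117 122/121 121/120 122/121 133/132 152/151
236 128/127 119/121 139/132 128/90  132/81  115/79  121/114 121/121 120/120 121/119 123/123 129/127
237 168/167 168/164 168/132 114/39  152/41  118/68  110/94  123/124 131/130 129/128 172/171 125/124
238 190/190 187/186 187/175 137/62  152/42  157/66  114/77  124/128 133/133 107/107 126/127  89/90 
239 186/186 185/185 188/187 188/135 164/64  137/58  114/66  106/96   90/93   74/76   67/70   92/96 
240 190/190 186/185 189/189 194/177 185/89  166/85  169/89  162/91   59/67   65/69   68/70   83/86 
241 190/190 169/168 145/147 123/122 149/80  188/98  189/99  185/97  104/78   65/69   70/71   95/97 
242 122/121 121/122 103/107  88/89  135/86  189/96  186/97  184/96  113/77   63/70   71/74  105/109
243  88/90   98/102  99/103 100/104 123/100 191/97  187/97  188/98  166/91   61/70   68/72   84/87 
244  99/103 100/103 100/103  99/104 107/105 161/93  192/99  188/98  144/82   65/66   67/69   71/73 
245 100/103  99/102  99/102 100/104 101/105 118/100 161/99  120/78   82/69   65/65   70/71   95/97 
246 101/104 100/103  99/103 101/105 101/105 103/106 115/102  88/95   90/95   92/95   95/97  102/105
247 101/104 101/104 101/104 102/105 103/106 101/106 101/105 102/105 103/106 104/107 103/106 103/105
248 102/104 102/105 101/104 102/105 102/105 103/107 102/106 102/105 103/106 103/106 102/106 103/106
red 6 (np.float64(1.1236998352997896), np.float64(0.15529597063330366))
orange 26 (np.float64(1.1313144604504144), np.float64(0.16600710241266065))
```

Pointer and mark agree within about 1 mm. Now the start button.

```bash
python3 go.py .566 -.142 .30 191.2
```

```text
[ 0.323  -0.8169  0.2416] [-0.0006  0.0027  0.06  ]
```

Call:
{"method": "step_arm", "body": {
  "steps": [
    {"dx": 0.323,"dy": -0.817,"dz": 0.1,"wx": 0,"wy": 0.003,"wz": 0.06},
    {"dx": 0.323,"dy": -0.817,"dz": 0.1,"wx": 0,"wy": 0.003,"wz": 0.06},
    {"dx": 0.323,"dy": -0.817,"dz": 0.1,"wx": 0,"wy": 0.003,"wz": 0.06},
    {"dx": 0.323,"dy": -0.817,"dz": 0.24,"wx": 0,"wy": 0.003,"wz": 0.06},
    {"dx": 0.323,"dy": -0.817,"dz": 0.24,"wx": 0,"wy": 0.003,"wz": 0.06}
  ]
}}

```text
clock: 9.57
eef_pos: [0.5625, -0.1483, 0.2924]
orientation: [0.296, -3.116, 0.002]
contact_force: [0.7, 0.4, 0.0]
finger_gap: -0.0002
finger_force: 0.0
```

```bash
python3 go.py .566 -.142 .20 191.2
```

```text
[-0.0191  0.0185  0.308 ] [-0.     -0.0036 -0.0019]
```

Call:
{"method": "step_arm", "body": {
  "steps": [
    {"dx": -0.019,"dy": 0.0185,"dz": 0.15,"wx": 0,"wy": -0.0036,"wz": 0},
    {"dx": -0.019,"dy": 0.0185,"dz": 0.28,"wx": 0,"wy": -0.0036,"wz": 0},
    {"dx": -0.019,"dy": 0.0185,"dz": 0.28,"wx": 0,"wy": -0.0036,"wz": 0},
    {"dx": -0.019,"dy": 0.0185,"dz": 0.28,"wx": 0,"wy": -0.0036,"wz": 0}
  ]
}}

```text
clock: 10.07
eef_pos: [0.5675, -0.1398, 0.2126]
orientation: [-0.301, 3.124, -0.003]
contact_force: [1.0, -0.5, 0.6]
finger_gap: 0.0001
finger_force: 0.0
```

```bash
python3 go.py .566 -.142 .181 191.2 .566 -.142 .175 191.2;python3 - <<'E'
from h import *
im=snap('scene','s5')
cv2.imwrite('pics/s5c.png',cv2.resize(im[180:290,260:380],None,fx=5,fy=5,interpolation=cv2.INTER_CUBIC))
E
```

```text
[ 0.0068 -0.0061  0.1055] [-0.0007  0.001  -0.001 ]
[ 0.0069 -0.0061  0.1255] [-0.0007  0.001  -0.001 ]
```

View pics/s5c.png

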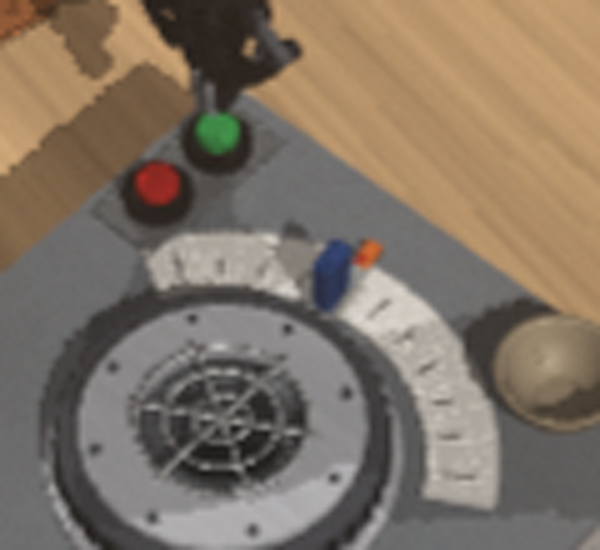

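Fingers stand above the green button (218,132), well away from the red (157,183). Pressing.

Call:
{"method": "step_arm", "body": {
  "steps": [
    {"dx": 0.006,"dy": -0.006,"dz": 0.05,"wx": 0,"wy": 0,"wz": 0},
    {"dx": 0.006,"dy": -0.006,"dz": 0.09,"wx": 0,"wy": 0,"wz": 0},
    {"dx": 0.006,"dy": -0.006,"dz": 0.11,"wx": 0,"wy": 0,"wz": 0},
    {"dx": 0.006,"dy": -0.006,"dz": 0.12,"wx": 0,"wy": 0,"wz": 0},
    {"dx": 0.006,"dy": -0.006,"dz": 0.124,"wx": 0,"wy": 0,"wz": 0}
  ]
}}

```text
clock: 10.75
eef_pos: [0.5661, -0.1421, 0.1784]
orientation: [-0.301, 3.123, -0.005]
contact_force: [-15.9, 5.3, 38.8]
finger_gap: -0.0001
finger_force: 19.5
```

Call:
{"method": "step_arm", "body": {
  "steps": [
    {"dx": 0,"dy": 0,"dz": -0.01,"wx": 0,"wy": 0,"wz": 0},
    {"dx": 0,"dy": 0,"dz": -0.01,"wx": 0,"wy": 0,"wz": 0}
  ]
}}

```text
clock: 11.0
eef_pos: [0.5659, -0.142, 0.1789]
orientation: [-0.301, 3.124, -0.003]
contact_force: [-5.9, 2.2, 16.2]
finger_gap: -0.0001
finger_force: 7.9
```

```bash
python3 - <<'E'
from h import *
s=robot.get_state(); print(s['eef_pos'],s['contact_force'],s['moment'],s['joints'])
im=snap('scene','s6')
cv2.imwrite('pics/s6c.png',cv2.resize(im[150:250,250:370],None,fx=6,fy=6,interpolation=cv2.INTER_CUBIC))
E
```

```text
[ 0.56592962 -0.14200247  0.17888103] [-5.87800272  2.165657   16.21373311] [ 0.37841315  1.30083175 -0.00368523] [-4.69771685e-01  4.69214350e-02 -9.19694254e-02  1.42809867e+00
 -1.16156485e-04 -6.61898186e-01]
```

View pics/s6c.png

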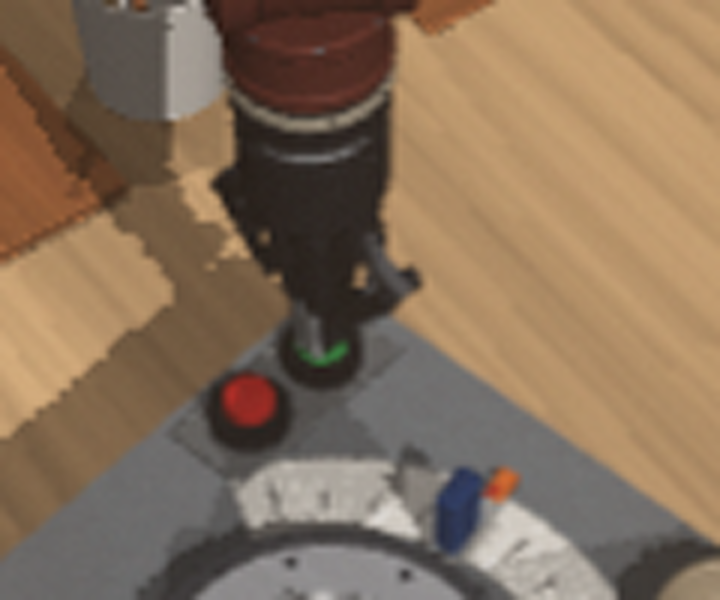

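The green button looks flush with its housing and the contact is stiff. I'll lift slowly and read the spring force to confirm it was fully in.

Call:
{"method": "step_arm", "body": {
  "steps": [
    {"dx": 0,"dy": 0,"dz": -0.007,"wx": 0,"wy": 0,"wz": 0},
    {"dx": 0,"dy": 0,"dz": -0.007,"wx": 0,"wy": 0,"wz": 0}
  ]
}}

```text
clock: 11.3
eef_pos: [0.5659, -0.142, 0.1794]
orientation: [-0.301, 3.125, -0.002]
contact_force: [-0.9, -0.8, 4.6]
finger_gap: -0.0003
finger_force: 2.3
```

Call:
{"method": "step_arm", "body": {
  "steps": [
    {"dx": 0,"dy": 0,"dz": -0.007,"wx": 0,"wy": 0,"wz": 0},
    {"dx": 0,"dy": 0,"dz": -0.007,"wx": 0,"wy": 0,"wz": 0}
  ]
}}

```text
clock: 11.55
eef_pos: [0.5658, -0.1419, 0.1811]
orientation: [-0.301, 3.125, -0.002]
contact_force: [-1.3, -1.2, 2.8]
finger_gap: 0.0001
finger_force: 1.8
```

Call:
{"method": "step_arm", "body": {
  "steps": [
    {"dx": 0,"dy": 0,"dz": -0.007,"wx": 0,"wy": 0,"wz": 0},
    {"dx": 0,"dy": 0,"dz": -0.007,"wx": 0,"wy": 0,"wz": 0}
  ]
}}

```text
clock: 11.8
eef_pos: [0.5658, -0.1419, 0.1831]
orientation: [-0.301, 3.125, -0.001]
contact_force: [-0.0, -2.8, 2.1]
finger_gap: 0.0001
finger_force: 1.2
```

Call:
{"method": "step_arm", "body": {
  "steps": [
    {"dx": 0,"dy": 0,"dz": -0.01,"wx": 0,"wy": 0,"wz": 0},
    {"dx": 0,"dy": 0,"dz": -0.01,"wx": 0,"wy": 0,"wz": 0}
  ]
}}

```text
clock: 12.05
eef_pos: [0.5657, -0.1415, 0.186]
orientation: [-0.301, 3.125, -0.0]
contact_force: [-0.0, -0.2, -0.2]
finger_gap: 0.0001
finger_force: 0.0
```

The spring profile (about 5 N falling to 0 over 6 mm) confirms a full press and release. Retract and check.

Call:
{"method": "step_arm", "body": {
  "steps": [
    {"dx": 0,"dy": 0,"dz": -0.1,"wx": 0,"wy": 0,"wz": 0},
    {"dx": 0,"dy": 0,"dz": -0.3,"wx": 0,"wy": 0,"wz": 0},
    {"dx": 0,"dy": 0,"dz": -0.5,"wx": 0,"wy": 0,"wz": 0},
    {"dx": 0,"dy": 0,"dz": -0.5,"wx": 0,"wy": 0,"wz": 0},
    {"dx": 0,"dy": 0,"dz": -0.5,"wx": 0,"wy": 0,"wz": 0}
  ]
}}

```text
clock: 12.68
eef_pos: [0.5655, -0.1416, 0.3354]
orientation: [-0.301, 3.126, -0.0]
contact_force: [-0.1, -0.5, -0.1]
finger_gap: -0.0002
finger_force: 0.0
```

Call:
{"method": "step_arm", "body": {
  "steps": [
    {"dx": 0,"dy": 0,"dz": 0,"wx": 0,"wy": 0,"wz": 0},
    {"dx": 0,"dy": 0,"dz": 0,"wx": 0,"wy": 0,"wz": 0}
  ]
}}

```text
clock: 12.92
eef_pos: [0.5651, -0.1415, 0.3347]
orientation: [-0.301, 3.127, 0.001]
contact_force: [-0.2, -0.4, -0.3]
finger_gap: -0.0002
finger_force: 0.0
```

```bash
python3 - <<'E'
from h import *
a=cv2.imread('pics/s4.png').astype(int); b=snap('scene','s7').astype(int)
for n,(y0,y1,x0,x1) in dict(button=(200,212,298,310),lever=(225,245,320,340)).items():
    print(n,abs(a-b)[y0:y1,x0:x1].mean())
m=lambda i:[x.mean().round(2) for x in np.nonzero((i[...,0]-i[...,2]>50)[220:260,310:350])]
print(m(a),m(b)); robot.sign_off(); 
E
```

```text
button 1.9583333333333333
lever 3.3291666666666666
[np.float64(11.37), np.float64(16.11)] [np.float64(11.35), np.float64(16.12)]
the job is handed in; nothing more can be done
```

The job is handed in, at about 13 s of the 48 s: the damper pointer measured within about 1 mm of the orange mark's middle, then the green start button was pressed fully in (about 39 N peak wrist force) and came back out; the lever was only pushed with the closed fingers, and the red button and loose items were not touched.

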